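Hold a pressed-leaf glass frame up to the light panel

ROBOT

A 6-joint arm with a two-finger parallel gripper is mounted at the origin on the work surface. World frame = base frame: x ahead of the robot, y to its left, z up, the work surface at z = 0. Lengths are in mm, angles in rad, forces in N, time in s.
With the tool pointing down it reaches from about 400 to 925 mm from the base axis. Payload 12.5 kg.
Tool frame: the origin (TCP) lies midway between the tips of the shut fingers; the grasp point (between the pads) lies 19 mm behind it (env.pinch_z is the z of the grasp point in the tool frame, in mm); z points along the fingers, y is the line along which they close (so a half turn about z gives the same grasp; the last joint's range is limited). The gripper opens to 95 mm and grips with 3 to 60 N. Pads are 20 mm wide; open, the fingers measure 119 mm over their backs; the gripper's body (75 mm by 180 mm) begins 59 mm behind the grasp point.
Start: joints at [-1.229, 0.491, 1.559, -0, 1.092, -0.106], TCP at [270.639, -563.384, 214.661] pointing down, gripper open.
Joint ranges: [-3.1, 3.1], [-0.84, 2.19], [0.05, 2.79], [-1.13, 4.28], [0.06, 2.93], [-2.69, 2.69]. Speed limits (rad/s): [2.22, 2.22, 2.79, 3.14, 3.14, 3.14].

INTERFACE

Orientations are given as [roll, pitch, yaw] about the fixed x, y, z axes, in that order (R = Rz(yaw) Ry(pitch) Rx(roll)).
In Python, from cell import env, eyes gives the robot as it stands.
- The arm moves only by the shell command python3 -m inch 'ROWS'. ROWS is JSON, a list of rows, each a list of 3 entries, a list of its own where there are three numbers: the shift along the tool's x, y, z in units of 60 mm (1.0 is 60 mm), then the turn about the tool's z in units of 5 degrees (1.0 is 5 degrees), then the closure, from -1 (fully open) to 1 (shut). In form: [[[tx, ty, tz], turn, claw], ...]. A call has exactly 10 rows; each row shifts and turns the commanded pose from where the row before left it, along the tool's axes as they then stand; what a row does not reach is not made up. A row lasts 1/8 s, in which the tool goes at most 62.5 mm and 10.7 degrees, less where a joint would pass 70% of its speed; a pose out of reach is approached as far as the arm can. A call is refused whole if a number of a shift passes 1 or a number of a turn 1, either way. A call with a gripper value outside its range is refused whole. The fingers move at their own pace and stop on an object; the grip force is fixed at half the most. Time passes only in rows, so rows that do not move let the fingers close, or fill a call up. It gives the time, the measured TCP pose, the force, the opening and the grip force at its end, in the units of the state.
- env.state(): the state, without advancing time (a new reading comes with each control period).
- eyes.read_camera(name): name is "side" or "top" or "wrist"; returns a dict with "pixels" (420x560x3 uint8, red, green, blue), "fx", "fy", "cx", "cy" (pixels), "extrinsics" (4x4, takes a point from world to camera coordinates). Camera axes: x right, y down, z forward; pixel columns grow to the right and rows downward; lengths in mm; the calibration is good to about 2 mm. The wrist camera is an equidistant fisheye: a pixel r from the principal point sees the ray r / f radians off the axis. A picture is of the moment at which its call begins. There is no depth.
- env.job_done(): hands the job in; it is judged then, once.
Trained networks look in a picture, given as the dict that the camera call returned (one of the last four; its "shot" number tells which), for a name from the list of things; names that differ only in an ending like _2 or _b are one class to them, and where a whole thing is asked for, a point or a joint stands for the part that bears it (a point fixed in the world has none). Each returns a list of dicts, best first, with "score" (0 to 1); they miss things now and then, are a little off and sometimes report something else, mostly with a low value. They report only what shows in the picture. A call takes as long as a camera call. They do not tell look-alikes from the thing itself.
- eyes.boxes_of(name, picture): "centre" ([row, column] in pixels, amid what is visible of it).
- eyes.cut_out(name, picture): "mask" (420x560 bool, what is visible of it) and "centre" ([row, column] in pixels, amid what is visible of it).
- eyes.spot_point(name, picture): "centre" ([row, column] in pixels: a listed point, or the origin of a listed thing).
The state is a dict: "t": time; "joints": joint angles; "qvel": joint speeds; "tau": joint torques, N m; "eef_pos": TCP position; "tcp_rot": TCP orientation; "ft_force": force on the tool from outside, world axes, zero at the start; "moment": the same for the moment, N m; "opening": opening from 0.0 (shut) to 1.0 (fully open); "grip_force": force on a finger pad.
Only numpy, scipy, OpenCV 4.12 (cv2) and the standard library are available. Lean on these libraries where they do the work, as an engineer would, in place of code of your own. Each camera call takes 0.05 s, during which the arm holds its last target. There are 200 camera calls.

TASK

Check the pressed-fern glass frame against the light: gently raise the tilting tray of the little wooden stand all the way up to its stop, so that the frame slides down and stands on the ledge, then pick up the frame and hold it up to the light panel, top edge up, upright and square to the lit screen, about 4 cm in front of it without touching it, inside the four corner marks, still for a good two seconds. Then stand it back on the ledge of the raised tray, leaning against the tray as before, and let go. Never let the frame drop or touch the table, and do not disturb the candle, the cups or the tealight.

Things in the scene. Friction and masses are not known exactly. Their poses are not given: they have to be found in the camera images.
- stand: Light wooden tilt-top stand, fixed, 174 mm wide (y), 60 mm high to the lowered tray's upper face. Origin on the table under its middle; x points away from the robot, from the tray's free edge to the hinge, y along the hinge, z up. Base 50 mm high, from x = -65 to +80 mm; the tray overhangs it towards the robot.
- tray (a joint): Tray angle (rad): 0 lying level (start), 1.22 at the upper stop, its upper face then looking to the stand's +x. Lifted by one of the two round grips at its free edge (or from under that edge), about 5 N; the grip may pivot between the fingers. Stiff hinge (0.6 N m): the tray stays where it is left. The frame slides on it beyond 27 to 35 degrees.
- tray_hinge (a point): Middle of the hinge line on the tray's underside, in stand axes x = 70, z = 52 mm. Axes turn with the tray: -x from hinge to free edge, z normal to its upper face. Plywood tray 165 mm long, 8 mm thick, 150 mm wide inside; 12 mm side rims rise 12 mm above its face. Its free edge has a thumb cut-out 80 mm wide, 68 mm deep, leaving a 35 mm wide tab and a rim on each side.
- tray_ledge (a point): Middle of the foot of the ledge on the tray's upper face, 10 mm from the hinge. The ledge runs along the hinge edge, rises 14 mm above that face and stops the frame. Axes as tray_hinge.
- grip_left (a point): Point to grip on the left (+y) round wooden grip: a dowel 12 mm thick that continues the side rim 50 mm beyond the tray's free edge. This point is on its axis, 200 mm from the hinge, 35 mm beyond the free edge, 62 mm above the table at the start. Axes as tray_hinge; the dowel lies along x.
- grip_right (a point): The same on the right (-y) grip, 162 mm from grip_left.
- leaf_frame: Pressed green fern between glass in a brass edging: a rigid plate 125 x 105 x 8 mm (its x, y, z), 0.16 to 0.26 kg. Origin at the centre of its underside. Starts flat on the tray, x roughly towards the ledge and 6 to 24 mm short of it. Standing on the ledge its x points down and the middle of its top edge lies in the tray's cut-out, so a finger can pass behind it.
- frame_center (a point): Centre of the frame, 4 mm above the underside. Axes as leaf_frame: z is the normal of the glass.
- frame_top (a point): Middle of the frame's top edge (the 105 mm edge away from the ledge), 62.5 mm from the centre along the frame's -x.
- frame_bottom (a point): Middle of the oppopoint edge of the frame, which meets the ledge: 62.5 mm from the centre along the frame's +x.
- light_panel: Black LED light panel on a stem and round foot (150 mm across), fixed: 220 mm wide, 170 mm high, 16 mm thick, from 90 to 260 mm above the table. Origin on the table straight below the lit face, which is upright and looks along the body's +x (away from the robot); y along the panel, z up.
- panel_mark (a point): Middle of the four black corner marks on the lit face (x = 0 on the face), 175 mm above the table. The marks bound a rectangle 135 mm wide and 155 mm high: 15 mm outside the frame on every side when it is centred. Axes as light_panel.
- candle: Amber candle jar with a brass lid, 68 mm wide, 85 mm high, loose. Origin at its underside.
- tumbler: Green glass tumbler, 76 mm wide, 95 mm high, loose. Origin at its underside.
- wood_cup: Turned wooden cup, 72 mm wide, 105 mm high, loose. Origin at its underside.
- tealight: Aluminium tealight, 38 mm wide, 16 mm high, loose. Origin at its underside.
Things that resemble listed ones, but are neither listed nor needed, are in the scene too. There is more than one size of the leaf_frame; the one meant has the size given above.

How it is judged (in metres and radians):
On the way, in this order (a step that is already met when the one before it is completed fails the run):
1. the tray is up at its stop and the frame stands on the ledge (value of joint tray above 1.14 rad and x of frame_center in the frame of tray_ledge between -0.072 and -0.055 m and z of frame_center in the frame of tray_ledge between -0.004 and 0.015 m and angle between frame_center's own x axis and vertical above 2.6 rad), for 0.3 s.
2. the frame is held still in front of the lit screen, within the marks, for two seconds (contact force between the fingers and leaf_frame above 0.5 N and x of frame_center in the frame of panel_mark between 0.015 and 0.075 m and y of frame_center in the frame of panel_mark between -0.015 and 0.015 m and z of frame_center in the frame of panel_mark between -0.015 and 0.015 m and angle between the z axis of frame_center and the x axis of panel_mark, either way round below 0.14 rad and angle between frame_center's own x axis and vertical above 3.0016 rad and linear speed of leaf_frame below 0.02 m/s and angular speed of leaf_frame below 0.15 rad/s), for 2 s.
At the end, for the whole second after the job is handed in: The tray is up at its stop (over 1.14 rad); the frame, let go and at rest, stands on the ledge again, top edge up, its lower edge within 10 mm of the ledge, lying against the tray (within 8 degrees and 11 mm) (all of step 1 and angle between the z axis of frame_center and the z axis of tray_ledge, either way round below 0.15 rad and linear speed of leaf_frame below 0.02 m/s and contact force between the fingers and leaf_frame below 0.1 N); the robot touches nothing.
It fails at once if the frame falls or touches the table (height (world z) of any of frame_top, frame_bottom below 0.015 m).
It fails at once if the frame is jerked, flung or dropped (faster than 0.8 m/s) (linear speed of leaf_frame above 0.8 m/s).
It fails at once if the frame knocks against the light panel (contact force between leaf_frame and light_panel above 1 N).
It fails at once if the candle, a cup or the tealight is disturbed (moved over 20 mm) (distance of any of candle, tumbler, wood_cup, tealight from where it was at the start of the episode above 0.02 m).
It also fails if it takes over 72 s, if anything falls off the work surface, if the arm or the gripper's body presses on something with over 40 N, if the wrist force passes 120 N, or if a joint passes its speed limit or range.

## Working session

There is one attempt and no reset: what is moved stays moved. The work goes in short steps, Python scripts to look and compute and a shell command to move; the robot and the scene stay as the last step left them, time stands still between calls to the robot, and variables do not carry over. Pictures are saved under pics/ and viewed, at most 10 in all, crops included, and the job is handed in when it is done.

```bash
mkdir -p pics
cat > h.py <<'E'
import numpy as np, cv2
from cell import env, eyes
def ray(p,rc):
    u=(rc[1]-p["cx"])/p["fx"]; v=(rc[0]-p["cy"])/p["fy"]
    if p.get("name")=="wrist":
        r=np.hypot(u,v); d=np.array([u/r*np.sin(r),v/r*np.sin(r),np.cos(r)]) if r>1e-9 else np.array([0,0,1.])
    else: d=np.array([u,v,1.])
    E=np.array(p["extrinsics"]); R=E[:3,:3]; d=R.T@d
    return -R.T@E[:3,3], d/np.linalg.norm(d)
def tri(*rs):
    A=sum(np.eye(3)-np.outer(d,d) for o,d in rs); b=sum((np.eye(3)-np.outer(d,d))@o for o,d in rs)
    x=np.linalg.solve(A,b); return x, max(np.linalg.norm((np.eye(3)-np.outer(d,d))@(x-o)) for o,d in rs)
def atz(r,z): o,d=r; return o+d*(z-o[2])/d[2]
def cam(n):
    p=eyes.read_camera(n); p["name"]=n; return p
def save(p,f): cv2.imwrite("pics/"+f,p["pixels"][:,:,::-1])
E
cat > a.py <<'E'
from h import *
P={n:cam(n) for n in("side","top","wrist")}
im=np.hstack([P["side"]["pixels"],P["top"]["pixels"]])[:,:,::-1]
save(P["side"],"s0.png"); save(P["top"],"t0.png"); save(P["wrist"],"w0.png")
for n in ["stand","tray_hinge","tray_ledge","grip_left","grip_right","leaf_frame","frame_center","frame_top","frame_bottom","light_panel","panel_mark","candle","tumbler","wood_cup","tealight"]:
    o=[]
    for c in P:
        q=dict(P[c]); q.pop("name")
        o.append(c+str([(np.round(d["centre"]).astype(int).tolist(),round(d["score"],2)) for d in eyes.spot_point(n,q)[:4]]))
    print(n,*o)
for c in P: print(c,np.round(ray(P[c],(P[c]["cy"],P[c]["cx"]+.01)),2).tolist(),P[c]["fx"])
print(env.state()["t"],env.state()["tcp_rot"],env.pinch_z)
E
python3 a.py
```

```text
stand side[([281, 213], 0.94)] top[] wrist[]
tray_hinge side[([255, 195], 0.87)] top[([189, 197], 0.96)] wrist[]
tray_ledge side[([256, 194], 0.94)] top[([194, 194], 0.56)] wrist[]
grip_left side[([319, 224], 0.91)] top[([265, 155], 0.62)] wrist[]
grip_right side[([274, 269], 0.74)] top[([269, 218], 0.77), ([211, 370], 0.6), ([225, 118], 0.49), ([250, 191], 0.37)] wrist[]
leaf_frame side[([271, 216], 0.96), ([349, 265], 0.76), ([234, 169], 0.59)] top[([310, 168], 0.96), ([225, 195], 0.69), ([143, 208], 0.57)] wrist[]
frame_center side[([350, 264], 0.93), ([234, 165], 0.9), ([270, 223], 0.85)] top[([138, 212], 0.94), ([310, 164], 0.71), ([222, 195], 0.69)] wrist[]
frame_top side[([257, 147], 0.85), ([283, 236], 0.6)] top[([145, 179], 0.92), ([252, 192], 0.88), ([273, 169], 0.76), ([196, 380], 0.5)] wrist[]
frame_bottom side[([218, 186], 0.87), ([372, 291], 0.71), ([257, 204], 0.68)] top[([344, 165], 0.73), ([137, 244], 0.65), ([203, 200], 0.55)] wrist[]
light_panel side[] top[([210, 368], 0.91)] wrist[]
panel_mark side[([149, 308], 0.86), ([257, 198], 0.51)] top[([194, 382], 0.62)] wrist[]
candle side[([341, 161], 0.81)] top[([226, 118], 0.66), ([222, 194], 0.23)] wrist[]
tumbler side[([216, 235], 0.82), ([260, 204], 0.59)] top[([174, 278], 0.67)] wrist[]
wood_cup side[([158, 351], 0.9)] top[([223, 454], 0.59)] wrist[]
tealight side[([246, 297], 0.58)] top[([258, 290], 0.74)] wrist[]
side [[-10.84, 741.35, 1090.48], [0.42, -0.55, -0.72]] 476.77853875301895
top [[391.04, -14.23, 1195.62], [0.17, 0.02, -0.98]] 440.05573370360275
wrist [[337.35, -530.25, 384.29], [-0.24, -0.11, -0.96]] 325.19226210127806
2.4 [ 3.14149488e+00 -2.21034608e-05  4.47811883e-01] -18.8
```

View pics/s0.png

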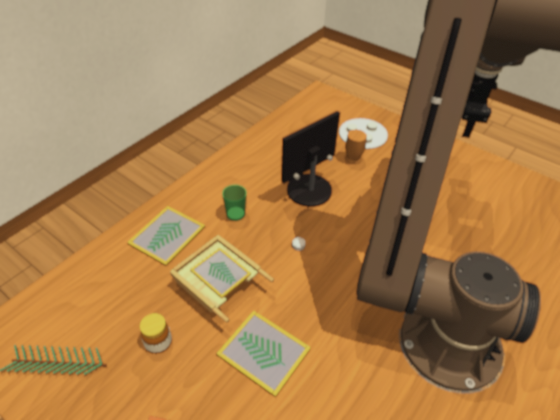

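View pics/t0.png

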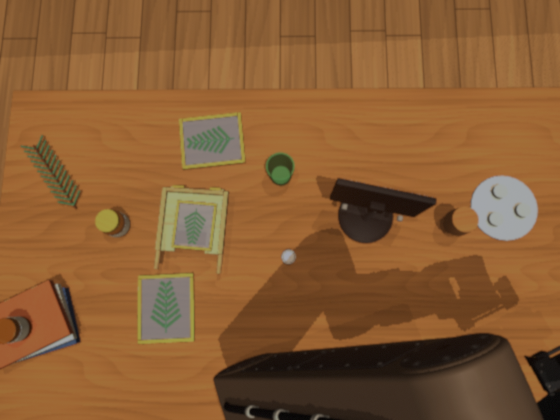

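```bash
cat > b.py <<'E'
from h import *
S,T=cam("side"),cam("top")
for n,s,t in [("hinge",(255,195),(189,197)),("ledge",(256,194),(194,194)),("gl",(319,224),(265,155)),("gr",(274,269),(269,218)),("fc",(270,223),(222,195)),("ft",(283,236),(252,192)),("fb",(257,204),(203,200)),("mark",(149,308),(194,382)),("candle",(341,161),(226,118)),("tumb",(216,235),(174,278)),("wood",(158,351),(223,454)),("tea",(246,297),(258,290)),("fcA",(350,264),(310,164)),("fcB",(234,165),(138,212))]:
    x,e=tri(ray(S,s),ray(T,t)); print(n,np.round(x),round(e,1))
E
python3 b.py
```

```text
hinge [662. 231.  54.] 0.9
ledge [650. 239.  64.] 3.8
gl [459. 332.  62.] 0.4
gr [450. 167.  79.] 1.2
fc [566. 228.  65.] 6.2
ft [497. 237.  73.] 5.0
fb [627. 223.  62.] 4.7
mark [ 625. -240.  150.] 0.8
candle [567. 454.   7.] 3.3
tumb [715.  15.  -4.] 3.8
wood [ 583. -468.  -13.] 2.9
tea [486. -15.  -7.] 3.5
fcA [345. 316.  18.] 0.6
fcB [823. 205.   0.] 1.0
```

The leaf frames are at top-view pixels (222,195) on the stand, (310,168) on the table and (140,210) on the table. Only the one on the stand measures about 49x41 px (125x105 mm at that height). The other two are about 68x55 px, so roughly 170x140 mm. I'll confirm this in a wrist crop from close by. The panel is at top-view (195,382) and its lit face points away from the robot. I'll move up and over to the panel's far side first, to look.

```bash
python3 -m inch '[[[0,0,-0.6],1,-1],[[0,0,-0.6],1,-1],[[0,0,-0.6],1,-1],[[0,0,-0.6],1,-1],[[0,0,-0.6],1,-1],[[0,0,-0.6],1,-1],[[0.8,0,0],0,-1],[[0.8,0,0],0,-1],[[0.8,-0.3,0],0,-1],[[0.8,-0.5,0],0,-1]]' && python3 -m inch '[[[0.7,-0.7,0],0,-1],[[0.7,-0.7,0],0,-1],[[0.7,-0.7,0],0,-1],[[0.7,-0.7,0],0,-1],[[0.3,-0.7,0],0,-1],[[0,-0.7,0],0,-1],[[0,-0.5,0],0,-1],[[0,-0.3,0],0,-1],[[0,0,0],0,-1],[[0,0,0],0,-1]]'
```

```text
t: 3.75
eef_pos: [467.0, -530.0, 429.9]
tcp_rot: [-3.141, 0.001, -0.077]
ft_force: [-0.6, 0.5, 0.4]
opening: 1.001
grip_force: 0.0
t: 5.0
eef_pos: [673.8, -246.1, 430.4]
tcp_rot: [3.141, 0.0, -0.077]
ft_force: [-0.0, 0.8, -0.1]
opening: 0.999
grip_force: 0.0
```

```bash
cat > c.py <<'E'
from h import *
import sys
W=cam("wrist"); save(W,sys.argv[1])
q=dict(W); q.pop("name")
o,d=ray(W,(W["cy"],W["cx"]+.01)); print(np.round(o),np.round(d,2),env.state()["eef_pos"])
for n in sys.argv[2:]:
    print(n,[(np.round(r["centre"],1).tolist(),round(r["score"],2)) for r in eyes.spot_point(n,q)[:3]])
E
python3 c.py w1.png panel_mark light_panel tealight tumbler
```

```text
[ 748. -252.  601.] [-0.27  0.02 -0.96] [ 673.71437832 -246.26298338  430.34162911]
panel_mark [([225.4, 266.1], 0.85)]
light_panel [([197.0, 269.7], 0.67)]
tealight []
tumbler [([158.2, 146.5], 0.82)]
```

View pics/w1.png

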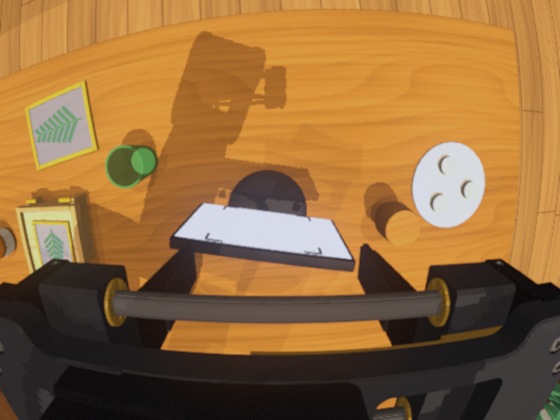

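The wrist view shows the lit face as a white quadrilateral, roughly (205,206), (222,335), (258,350), (236,174), with the panel nearly square to the tool. The stand is at lower left and the gripper body is long across the closing line. I'll fit the panel pose to the white face and its corners.

```bash
cat > d.py <<'E'
from h import *
from scipy.optimize import least_squares
W=cam("wrist"); px=W["pixels"].astype(int)
m=((px.min(2)>170)).astype(np.uint8); m[:190]=0; m[275:]=0; m[:,:160]=0; m[:,370:]=0
m=cv2.morphologyEx(m,cv2.MORPH_CLOSE,np.ones((15,15)))
c=max(cv2.findContours(m,cv2.RETR_EXTERNAL,cv2.CHAIN_APPROX_NONE)[0],key=cv2.contourArea)
for e in np.linspace(.01,.06,20):
    q=cv2.approxPolyDP(c,e*cv2.arcLength(c,True),True)[:,0]
    if len(q)==4: break
print(q.tolist())
# order: top-left(L,far bottom)...
q=q[np.argsort(q[:,1])]; lo=q[:2][np.argsort(q[:2,0])]; hi=q[2:][np.argsort(q[2:,0])]
rs=[ray(W,(p[1],p[0])) for p in (lo[0],lo[1],hi[0],hi[1])] # bottomL,bottomR,topL,topR ; image left=+y
def res(v):
    x,y,a,mw,mh=v; r=[]
    for (o,d),(sy,sz) in zip(rs,((1,-1),(-1,-1),(1,1),(-1,1))):
        Y=sy*(110-mw); P=np.array([x-Y*np.sin(a),y+Y*np.cos(a),175+sz*(85-mh)])
        r.append((np.eye(3)-np.outer(d,d))@(P-o))
    return np.r_[np.concatenate(r),.1*(mw-4),.1*(mh-4)]
s=least_squares(res,[625,-240,-.15,4,4]); print(np.round(s.x,3),s.cost)
S,T=cam("side"),cam("top"); qd=dict(W); qd.pop("name")
mk=[r["centre"] for r in eyes.spot_point("panel_mark",qd)[:1]]
print(tri(ray(W,mk[0]),ray(S,(149,308))), tri(ray(W,mk[0]),ray(T,(194,382))), tri(ray(W,mk[0]),ray(S,(149,308)),ray(T,(194,382))))
print("at175",atz(ray(W,mk[0]),175))
E
python3 d.py
```

```text
[[176, 234], [350, 258], [330, 220], [204, 203]]
[ 6.15424e+02 -2.25455e+02 -2.16000e-01  6.88100e+00  6.69000e+00] 0.2778080605202598
(array([ 613.37376616, -223.92879584,  165.66222867]), np.float64(0.6491440402588714)) (array([ 618.57279459, -228.29105778,  188.56903739]), np.float64(2.8735521443970504)) (array([ 616.88181203, -228.45758321,  166.98803155]), np.float64(8.438484387757951))
at175 [ 615.75734374 -224.92420448  175.        ]
```

```bash
python3 -m inch '[[[-0.3,-0.7,0],0,-1],[[-0.5,-0.7,0],0,-1],[[-0.5,-0.7,0],0,-1],[[-0.5,-0.7,0],0,-1],[[-0.5,-0.7,0],0,-1],[[-0.5,-0.7,0],0,-1],[[-0.4,-0.8,0],0,-1],[[-0.3,-0.8,0],0,-1],[[-0.2,-0.8,0],0,-1],[[0,-0.4,0],0,-1]]'; python3 c.py w2.png leaf_frame frame_center frame_top frame_bottom grip_left grip_right tray_hinge tray_ledge
```

```text
t: 6.7
eef_pos: [483.4, 192.7, 431.1]
tcp_rot: [-3.141, -0.001, -0.074]
ft_force: [-0.1, 0.2, -0.3]
opening: 1.001
grip_force: 0.0
[557. 187. 601.] [-0.27  0.02 -0.96] [483.87177811 194.06458956 430.78759163]
leaf_frame [([242.5, 220.6], 0.88), ([125.0, 250.4], 0.59)]
frame_center [([243.1, 217.6], 0.8), ([130.1, 245.8], 0.72)]
frame_top [([198.2, 211.3], 0.68), ([5.4, 207.0], 0.61)]
frame_bottom [([277.6, 225.8], 0.92), ([90.7, 245.3], 0.89), ([188.3, 294.7], 0.18)]
grip_left [([185.5, 197.2], 0.73)]
grip_right [([187.2, 295.0], 0.84)]
tray_hinge [([72.7, 243.8], 0.58)]
tray_ledge [([77.8, 238.6], 0.57)]
```

View pics/w2.png

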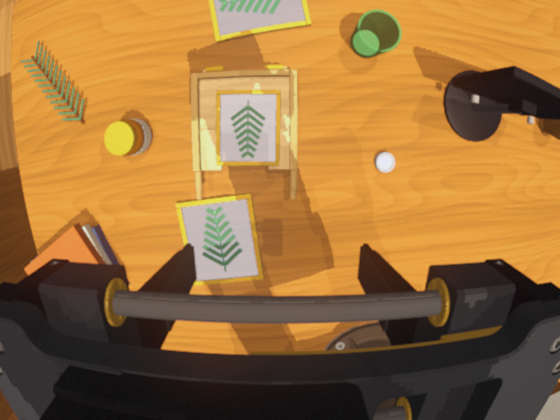

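The wrist view shows the frame on the tray at (130,246), with grip tips near (195,198) and (195,294). The large frames at (240,220) and (15,260) lie on the table. The one on the tray is the frame meant, being smaller and lying in the rims. An enlarged crop and a fit of the stand's pose come next.

```bash
cat > e.py <<'E'
from h import *
W,S,T=cam("wrist"),cam("side"),cam("top")
c=cv2.resize(W["pixels"][55:215,170:330],(640,640)[:2],interpolation=cv2.INTER_CUBIC)
cv2.imwrite("pics/crop.png",cv2.resize(c,(590,590))[:,:,::-1])
K={"hinge":((72.7,243.8),(255,195),(189,197)),"ledge":((77.8,238.6),(256,194),(194,194)),"gl":((185.5,197.2),(319,224),(265,155)),"gr":((187.2,295),(274,269),(269,218)),"fc":((130.1,245.8),(270,223),(222,195)),"fb":((90.7,245.3),(257,204),(203,200))}
for k,(w,s,t) in K.items():
    print(k,np.round(tri(ray(W,w),ray(S,s))[0]),np.round(tri(ray(W,w),ray(S,s),ray(T,t))[0]),"W at 62",np.round(atz(ray(W,w),62)))
E
python3 e.py
```

```text
hinge [656. 233.  58.] [659. 232.  56.] W at 62 [654. 231.  62.]
ledge [648. 242.  70.] [648. 240.  66.] W at 62 [646. 240.  62.]
gl [468. 329.  49.] [465. 331.  53.] W at 62 [472. 328.  62.]
gr [456. 161.  67.] [453. 164.  72.] W at 62 [456. 162.  62.]
fc [556. 233.  75.] [562. 231.  72.] W at 62 [558. 236.  62.]
fb [623. 231.  75.] [624. 226.  66.] W at 62 [624. 231.  62.]
```

View pics/crop.png

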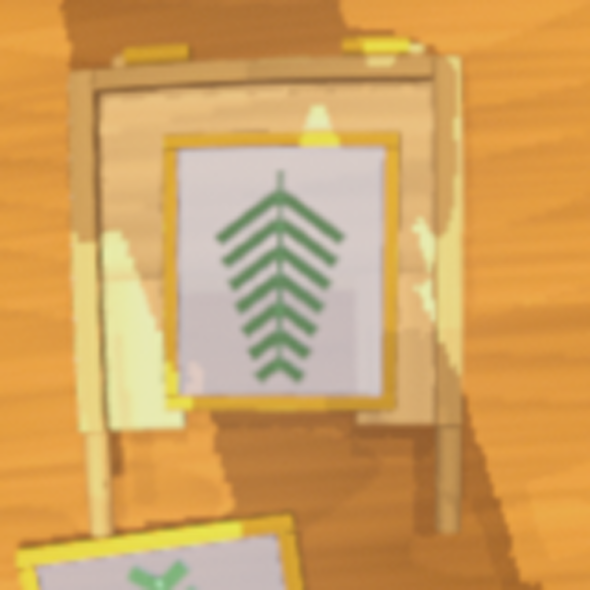

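The crop confirms it: a brass frame with a green fern lies inside the tray's rims, short of the ledge. The dowel tips are at crop (101,535) and (449,532), and the tray's back corners at (70,73) and (462,57). Now I'll fit the stand to these points.

```bash
cat > f.py <<'E'
from h import *
from scipy.optimize import least_squares
W=cam("wrist"); k=590/160
pts=[((101,535),-215,81,62),((449,532),-215,-81,62),((80,430),-165,87,72),((460,425),-165,-87,72),((70,73),0,87,73),((462,57),0,-87,73),((100,438),-168,81,62),((449,430),-168,-81,62)]
def pr(v,dx,dy,z):
    x,y,a=v; return np.array([x+dx*np.cos(a)-dy*np.sin(a),y+dx*np.sin(a)+dy*np.cos(a),z])
def res(v): 
    r=[]
    for (u,w),dx,dy,z in pts:
        A=atz(ray(W,(55+w/k,170+u/k)),z); r.append((A-pr(v,dx,dy,z))[:2])
    return np.concatenate(r)
s=least_squares(res,[658,232,-.05],loss="soft_l1",f_scale=4); print(np.round(s.x,3)); print(np.round(res(s.x).reshape(-1,2),1).tolist())
for n,dx,dy in(("gr",-200,-81),("gl",-200,81)): print(n,np.round(pr(s.x,dx,dy,62),1))
fr=[(165,135),(400,132),(393,410),(170,410)]
print([np.round(atz(ray(W,(55+w/k,170+u/k)),67)).tolist() for u,w in fr])
print(env.state()["eef_pos"],env.state()["tcp_rot"])
E
python3 f.py
```

```text
[ 6.55559e+02  2.34935e+02 -6.80000e-02]
[[0.1, 0.9], [-0.1, -0.1], [1.4, -0.7], [1.0, 1.5], [-1.2, -0.7], [-0.4, 0.4], [-1.0, -1.2], [0.3, -0.0]]
gr [450.5 167.8  62. ]
gl [461.6 329.4  62. ]
[[627.0, 281.0, 67.0], [618.0, 178.0, 67.0], [494.0, 190.0, 67.0], [503.0, 291.0, 67.0]]
[484.41883512 190.26973528 430.65974552] [ 3.14154075e+00 -1.14066485e-04 -7.63615405e-02]
```

```bash
python3 -m inch '[[[-0.27,0.21,0.8],0,-1],[[-0.265,0.207,0.8],0,-1],[[0,0,0.8],0,-1],[[0,0,0.8],0,-1],[[0,0,0.8],0,-1],[[0,0,0.8],0,-1],[[0,0,0.8],0,-1],[[0,0,0.45],0,-1],[[0,0,0.25],0,-1],[[0,0,0.16],0,-1]]'; python3 c.py w3.png grip_right
```

```text
t: 8.6
eef_pos: [450.5, 168.0, 42.3]
tcp_rot: [3.141, 0.001, -0.076]
ft_force: [1.6, 1.3, 0.5]
opening: 1.003
grip_force: 0.0
[525. 163. 212.] [-0.27  0.02 -0.96] [450.23683962 167.90889215  41.68912381]
grip_right [([272.9, 282.4], 0.81), ([260.7, 24.2], 0.42)]
```

View pics/w3.png

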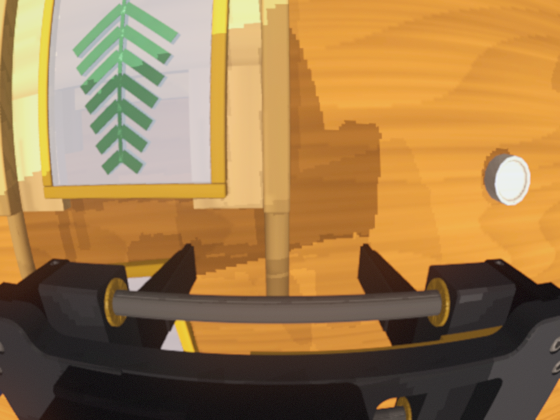

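The dowel (column 277) lies centred between the fingers (195 and 362). The next step is to close on it, and work out the arc in 20 steps of 0.06 rad.

```bash
python3 -m inch '[[[0,0,0],0,1],[[0,0,0],0,1],[[0,0,0],0,1],[[0,0,0],0,1],[[0,0,0],0,1],[[0,0,0],0,1],[[0,0,0],0,1],[[0,0,0],0,1],[[0,0,0],0,1],[[0,0,0],0,1]]'; python3 -c "
import numpy as np
t=np.arange(0,1.201,.06);p=np.c_[-200*np.cos(t)+10*np.sin(t),200*np.sin(t)+10*np.cos(t)]
print(np.round(np.diff(p,axis=0)/60,3).tolist())"
```

```text
t: 9.95
eef_pos: [450.4, 167.8, 43.0]
tcp_rot: [3.141, 0.0, -0.076]
ft_force: [-0.1, -3.8, 0.1]
opening: 0.119
grip_force: 30.0
[[0.016, 0.2], [0.028, 0.198], [0.04, 0.196], [0.051, 0.193], [0.063, 0.19], [0.074, 0.186], [0.085, 0.181], [0.096, 0.176], [0.106, 0.17], [0.116, 0.163], [0.126, 0.156], [0.135, 0.148], [0.144, 0.14], [0.152, 0.131], [0.159, 0.121], [0.166, 0.112], [0.173, 0.101], [0.178, 0.091], [0.184, 0.08], [0.188, 0.069]]
```

```bash
python3 -m inch '[[[0.016,0,-0.2],0,1],[[0.028,0,-0.198],0,1],[[0.04,0,-0.196],0,1],[[0.051,0,-0.193],0,1],[[0.063,0,-0.19],0,1],[[0.074,0,-0.186],0,1],[[0.085,0,-0.181],0,1],[[0.096,0,-0.176],0,1],[[0.106,0,-0.17],0,1],[[0.116,0,-0.163],0,1]]'
```

```text
t: 11.2
eef_pos: [491.1, 165.1, 154.8]
tcp_rot: [3.142, 0.0, -0.076]
ft_force: [-0.0, -0.7, -8.2]
opening: 0.118
grip_force: 30.0
```

```bash
python3 -m inch '[[[0.126,0,-0.156],0,1],[[0.135,0,-0.148],0,1],[[0.144,0,-0.14],0,1],[[0.152,0,-0.131],0,1],[[0.159,0,-0.121],0,1],[[0.166,0,-0.112],0,1],[[0.173,0,-0.101],0,1],[[0.178,0,-0.091],0,1],[[0.184,0,-0.08],0,1],[[0.188,0,-0.069],0,1]]'; python3 -m inch '[[[0.02,0,-0.005],0,1],[[0.02,0,-0.005],0,1],[[0.015,0,-0.005],0,1],[[0,0,0],0,1],[[0,0,0],0,1],[[0,0,0],0,1],[[0,0,0],0,1],[[0,0,0],0,1],[[0,0,0],0,1],[[0,0,0],0,1]]'
```

```text
t: 12.45
eef_pos: [587.4, 158.3, 224.1]
tcp_rot: [-3.141, -0.0, -0.076]
ft_force: [-4.2, 6.4, -0.3]
opening: 0.112
grip_force: 30.0
t: 13.7
eef_pos: [590.6, 158.1, 225.1]
tcp_rot: [-3.14, -0.001, -0.076]
ft_force: [-4.7, 5.0, 1.6]
opening: 0.116
grip_force: 30.0
```

```bash
python3 -m inch '[[[0,0,0],0,0],[[0,0,0],0,0],[[0,0,0],0,0],[[0,0,0],0,0],[[0,0,-0.4],0,0],[[0,0,-0.7],0,0],[[0,0,-0.7],-1,0],[[0,0,-0.7],-1,0],[[0,0,-0.3],-1,0],[[0,0,-0.1],-1,0]]'; python3 -m inch '[[[0,0,0],-1,0],[[0,0,0],-1,0],[[0,0,0],-1,0],[[0,0,0],-1,0],[[0,0,0],-1,0],[[0,0,0],-1,0],[[0,0,0],-1,0],[[0,0,0],-1,0],[[0,0,0],-1,0],[[0,0,0],-1,0]]';  python3 -m inch '[[[0,0,0],-1,0],[[0,0,0],-1,0],[[0,0,0],-1,0],[[0,0,0],-1,0],[[0,0,0],-0.1,0],[[0,0,0],0,0],[[0,0,0],0,0],[[0,0,0],0,0],[[0,0,0],0,0],[[0,0,0],0,0]]'; python3 c.py w4.png frame_center frame_top frame_bottom tray_ledge tray_hinge grip_left grip_right
```

```text
t: 14.95
eef_pos: [590.3, 157.4, 399.6]
tcp_rot: [3.141, -0.002, 0.276]
ft_force: [-0.2, 0.6, 0.1]
opening: 0.497
grip_force: 0.0
t: 16.2
eef_pos: [590.2, 157.4, 398.0]
tcp_rot: [3.141, 0.0, 1.149]
ft_force: [-0.4, -0.7, 0.3]
opening: 0.496
grip_force: 0.0
t: 17.45
eef_pos: [590.1, 157.5, 398.0]
tcp_rot: [-3.142, 0.0, 1.504]
ft_force: [-0.0, -0.3, -0.2]
opening: 0.501
grip_force: 0.0
[594. 233. 568.] [-0.02 -0.27 -0.96] [590.13143772 157.4792448  398.03666981]
frame_center [([96.0, 138.5], 0.84), ([130.8, 305.6], 0.69), ([141.9, 397.5], 0.6)]
frame_top [([90.0, 391.0], 0.82), ([127.6, 294.4], 0.67), ([86.8, 181.1], 0.61)]
frame_bottom [([108.1, 96.4], 0.89), ([130.5, 322.8], 0.87), ([184.2, 407.3], 0.56)]
tray_ledge [([127.1, 293.3], 0.72), ([122.2, 312.7], 0.69)]
tray_hinge [([123.2, 319.0], 0.97)]
grip_left [([130.1, 306.6], 0.69), ([41.3, 266.7], 0.66)]
grip_right [([200.5, 265.5], 0.69)]
```

View pics/w4.png

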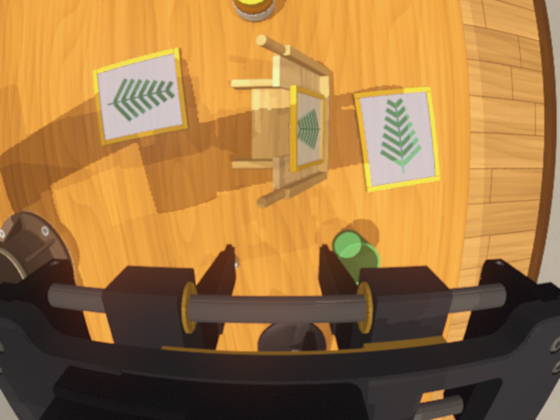

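The tray is up and the frame leans on it, standing on the ledge, with its top edge at column 293 from row 87 to row 170. The cut-out behind it is free. Next I compute the top edge's position.

```bash
cat > g.py <<'E'
from h import *
W=cam("wrist"); T=cam("top")
for rc in((87,292.5),(170,292.5),(127.6,294.4)):
    print(rc,np.round(atz(ray(W,rc),184),1))
for rc in((167,325),(88,325),(75,327),(182,328)): print(rc,np.round(atz(ray(W,rc),65),1))
a=-.068; 
for dx,dy in((-46.4+7.5,-6),(-46.4+11.3,-6)): print(655.6+dx*np.cos(a)-dy*np.sin(a),234.9+dx*np.sin(a)+dy*np.cos(a))
E
python3 g.py
```

```text
(87, 292.5) [615.7 279.8 184. ]
(170, 292.5) [609.6 181.3 184. ]
(127.6, 294.4) [614.8 231.5 184. ]
(167, 325) [665.8 167.1  65. ]
(88, 325) [672.2 290.7  65. ]
(75, 327) [676.7 311.2  65. ]
(182, 328) [669.7 142.9  65. ]
616.3822165090056 231.55702855927808
620.1734342938684 231.2988276535086
```

```bash
python3 -m inch '[[[0.316,0.137,0.2],0,0],[[0.316,0.137,0.2],0,0],[[0.316,0.137,0.2],0,0],[[0.316,0.137,0.2],0,0],[[0,0,0.6],0,0],[[0,0,0.7],0,0],[[0,0,0.7],0,0],[[0,0,0.4],0,0],[[0,0,0],0,0],[[0,0,0],0,0]]';  python3 -m inch '[[[0,0,0.2],0,0],[[0,0,0.2],0,0],[[0,0,0.2],0,0],[[0,0,0.15],0,0],[[0,0,0.1],0,0],[[0,0,0],0,0],[[0,0,0],0,0],[[0,0,0],0,0],[[0,0,0],0,0],[[0,0,0],0,0]]';python3 c.py w5.png frame_top
```

```text
t: 19.2
eef_pos: [628.6, 231.5, 206.9]
tcp_rot: [3.14, -0.0, 1.504]
ft_force: [0.7, 0.6, -0.4]
opening: 0.496
grip_force: 0.0
t: 20.45
eef_pos: [628.1, 230.9, 155.2]
tcp_rot: [3.141, 0.0, 1.504]
ft_force: [-0.9, -0.2, -0.1]
opening: 0.498
grip_force: 0.0
[632. 307. 325.] [-0.02 -0.27 -0.96] [628.06815516 230.93108769 155.12610866]
frame_top [([288.3, 250.8], 0.82), ([133.7, 95.7], 0.76), ([131.3, 438.4], 0.62)]
```

View pics/w5.png

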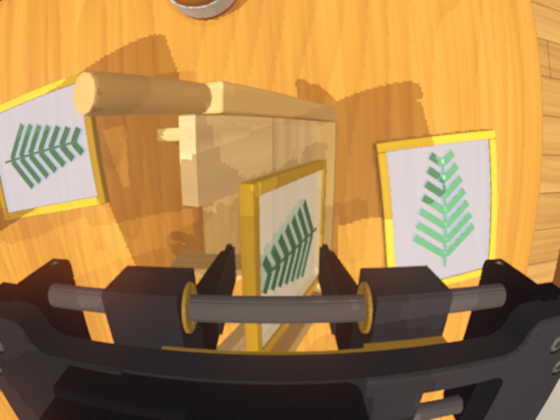

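The top edge (columns 240–258) lies between the fingers (235 and 322), and the rear finger is in the cut-out. I'll tip it towards upright with the rear finger, then close.

```bash
python3 -m inch '[[[0,0.073,0],0,0],[[0,0.073,0],0,0],[[0,0.073,0],0,0],[[0,0.073,0],0,0],[[0,0.073,0],0,0],[[0,0.073,0],0,0],[[0,0.073,0],0,0],[[0,0.073,0],0,0],[[0,0,0],0,0],[[0,0,0],0,0]]'; python3 -m inch '[[[0,0,0],0,0.2],[[0,0,0],0,0.3],[[0,0,0],0,0.4],[[0,0,0],0,0.5],[[0,0,0],0,0.6],[[0,0,0],0,0.7],[[0,0,0],0,0.75],[[0,0,0],0,0.8],[[0,0,0],0,1],[[0,0,0],0,1]]'
```

```text
t: 21.8
eef_pos: [662.9, 228.6, 154.9]
tcp_rot: [-3.142, 0.0, 1.504]
ft_force: [-1.1, 0.5, -0.6]
opening: 0.502
grip_force: 0.1
t: 23.05
eef_pos: [663.1, 228.6, 154.9]
tcp_rot: [3.141, 0.0, 1.504]
ft_force: [1.0, -0.2, -1.9]
opening: 0.083
grip_force: 30.0
```

```bash
python3 -m inch '[[[0,0,-0.1],0,1],[[0,0,-0.2],0,1],[[0,0,-0.4],0,1],[[0,0,-0.5],0,1],[[0,0,-0.5],0,1],[[0,0,-0.5],0.43,1],[[0,0,-0.5],0.43,1],[[0,0,-0.5],0.43,1],[[0,0,-0.4],0.42,1],[[0,0,-0.2],0,1]]'; python3 -m inch '[[[-0.2,0.04,0],0,1],[[-0.4,0.08,0],0,1],[[-0.5,0.1,0],0,1],[[-0.5,0.1,0],0,1],[[-0.5,0.1,0],0,1],[[-0.5,0.1,0],0,1],[[-0.5,0.1,0],0,1],[[-0.5,0.1,0],0,1],[[-0.5,0.1,0],0,1],[[-0.5,0.1,0],0,1]]'; python3 -m inch '[[[-0.5,0.1,0],0,1],[[-0.5,0.1,0],0,1],[[-0.5,0.1,0],0,1],[[-0.5,0.1,0],0,1],[[-0.45,0.1,0],0,1],[[-0.3,0.1,0],0,1],[[-0.15,0.07,0],0,1],[[-0.05,0,0],0,1],[[0,0,0],0,1],[[0,0,0],0,1]]'; python3 c.py w6.png frame_center frame_top frame_bottom panel_mark
```

```text
t: 24.3
eef_pos: [662.9, 228.6, 385.2]
tcp_rot: [3.14, -0.001, 1.355]
ft_force: [-0.0, -0.6, -2.2]
opening: 0.084
grip_force: 30.0
t: 25.55
eef_pos: [656.8, -55.5, 382.1]
tcp_rot: [-3.14, 0.0, 1.354]
ft_force: [-0.6, -0.6, -2.2]
opening: 0.082
grip_force: 30.0
t: 26.8
eef_pos: [659.0, -233.5, 383.2]
tcp_rot: [3.141, 0.0, 1.355]
ft_force: [-0.4, 2.1, -2.1]
opening: 0.082
grip_force: 30.0
[ 674. -159.  553.] [-0.06 -0.26 -0.96] [ 659.02063873 -233.59846974  383.26607323]
frame_center []
frame_top [([298.3, 278.9], 0.61)]
frame_bottom []
panel_mark [([192.9, 238.3], 0.72)]
```

View pics/w6.png

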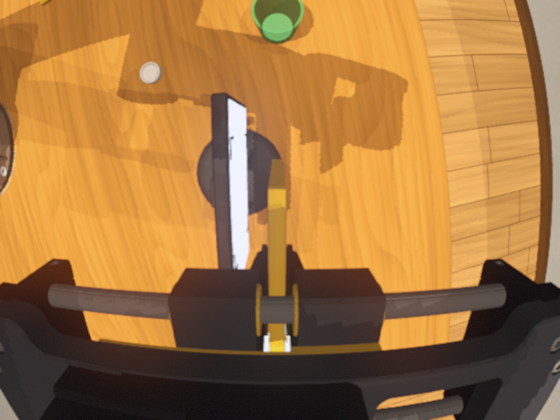

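Run:
```python
from h import *
S,T=cam("side"),cam("top"); save(S,"s7.png")
for n in["frame_center","frame_top","frame_bottom","panel_mark"]:
    for P in(S,T):
        q=dict(P);q.pop("name")
        print(n,P["name"],[(np.round(r["centre"],1).tolist(),round(r["score"],2)) for r in eyes.spot_point(n,q)[:4]])
```

```text
frame_center side [([350.8, 265.3], 0.77), ([87.2, 304.5], 0.56)]
frame_center top [([306.7, 162.6], 0.69), ([140.7, 212.5], 0.65), ([198.9, 140.3], 0.25), ([186.5, 197.2], 0.2)]
frame_top side [([333.4, 236.1], 0.94), ([63.7, 299.8], 0.86), ([258.2, 148.2], 0.58), ([83.2, 298.4], 0.42)]
frame_top top [([272.1, 167.7], 0.95), ([146.3, 179.3], 0.61)]
frame_bottom side [([216.0, 185.6], 0.96), ([104.6, 300.1], 0.74), ([369.4, 290.4], 0.73)]
frame_bottom top [([341.0, 165.1], 0.86), ([134.9, 247.0], 0.7)]
panel_mark side [([147.3, 309.1], 0.94)]
panel_mark top []
```

The frame is held edge-on and parallel to the lit face: its top edge runs along column 277, and the near end's corners are at (183,277) top and (160,279) bottom. The panel's face is at columns 230–248. I'll check tilt, centring and height.

Run:
```python
from h import *
W,S=cam("wrist"),cam("side"); yaw=1.355
tx=np.array([np.cos(yaw),np.sin(yaw),0]); ty=np.array([np.sin(yaw),-np.cos(yaw),0])
st=env.state(); P=np.array(st["eef_pos"])
for z,pts in((418,[(183,268),(183,286)]),(293,[(160,275),(160,284)])):
    for rc in pts:
        A=atz(ray(W,rc),z)-P; print(z,rc,"along",round(A@tx,1),"normal",round(A@ty,1))
# side: rays to plane of frame
for n,rc in(("top",(63.7,299.8)),("c",(87.2,304.5)),("b",(104.6,300.1))):
    o,d=ray(S,rc); t=((P-o)@ty)/(d@ty); A=o+d*t-P; print(n,"along",round(A@tx,1),"z",round(A[2],1))
q=dict(S);q.pop("name")
ms=eyes.cut_out("leaf_frame",q)
for m in ms[:4]:
    k=np.argwhere(m["mask"]); print(m["score"],np.round(m["centre"]),k.min(0),k.max(0))
v=S["pixels"][30:140,250:360]; cv2.imwrite("pics/s8.png",cv2.resize(v,(590,590),interpolation=cv2.INTER_CUBIC)[:,:,::-1])
```

```text
418 (183, 268) along 52.2 normal -4.9
418 (183, 286) along 52.2 normal 2.7
293 (160, 275) along 49.3 normal -2.5
293 (160, 284) along 49.4 normal 4.7
top along 11.5 z 52.0
c along -11.6 z -29.1
b along 1.5 z -81.8
0.69 [ 87. 298.] [ 64 287] [112 318]
0.68 [352. 263.] [313 218] [396 309]
0.58 [235. 166.] [207 128] [265 203]
```

View pics/s8.png

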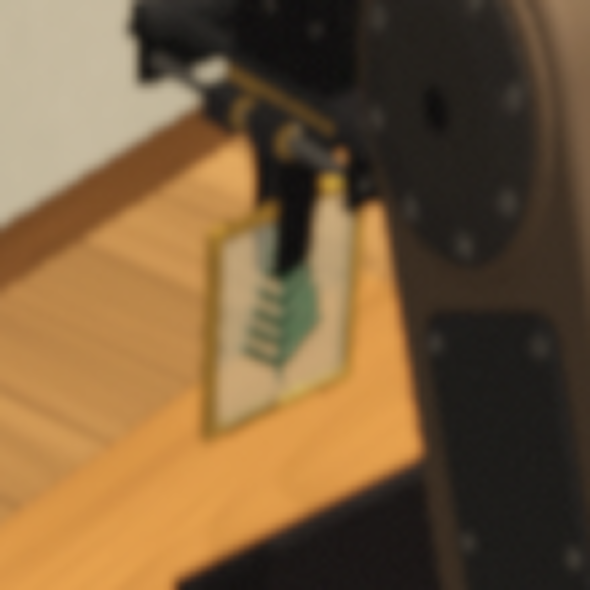

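The crop shows the whole held frame, with outer corners at about (210,237), (207,437), (350,373) and (360,178), and nothing touching it but the fingers. I'll compute its centre from those corners.

Run:
```python
from h import *
S=cam("side"); yaw=1.355; k=590/110
tx=np.array([np.cos(yaw),np.sin(yaw),0]); ty=np.array([np.sin(yaw),-np.cos(yaw),0])
P=np.array(env.state()["eef_pos"]); L=[]
for u,w in((210,237),(207,437),(350,373),(360,178)):
    o,d=ray(S,(30+w/k-.4,250+u/k-.4)); t=((P-o)@ty)/(d@ty); A=o+d*t-P; L.append((A@tx,A[2]))
L=np.array(L); print(np.round(L,1).tolist(),L.mean(0))
```

```text
[[49.8, 35.5], [46.7, -85.0], [-57.1, -87.0], [-52.4, 32.9]] [ -3.25892929 -25.91002066]
```

```bash
python3 -m inch '[[[0.03,0,0.2],0,1],[[0,0,0.4],0,1],[[0,0,0.5],0,1],[[0,0,0.5],0,1],[[0,0,0.5],0,1],[[0,0,0.4],0,1],[[0,0,0.3],0,1],[[0,0,0.15],0,1],[[0,0,0.05],0,1],[[0,0,0],0,1]]'; python3 -m inch '[[[0,0,0],0,1],[[0,0,0],0,1],[[0,0,0],0,1],[[0,0,0],0,1],[[0,0,0],0,1],[[0,0,0],0,1],[[0,0,0],0,1],[[0,0,0],0,1],[[0,0,0],0,1],[[0,0,0],0,1]]';python3 -m inch '[[[0,0,0],0,1],[[0,0,0],0,1],[[0,0,0],0,1],[[0,0,0],0,1],[[0,0,0],0,1],[[0,0,0],0,1],[[0,0,0],0,1],[[0,0,0],0,1],[[0,0,0],0,1],[[0,0,0],0,1]]'; python3 -c "
from h import *
S=cam('side'); v=S['pixels'][90:220,250:380]; cv2.imwrite('pics/s9.png',cv2.resize(v,(590,590),interpolation=cv2.INTER_CUBIC)[:,:,::-1])
W=cam('wrist'); save(W,'w9.png')"
```

```text
t: 29.0
eef_pos: [659.5, -232.7, 203.6]
tcp_rot: [3.141, 0.0, 1.355]
ft_force: [0.3, 0.5, -2.6]
opening: 0.078
grip_force: 30.0
t: 30.25
eef_pos: [659.3, -232.6, 203.1]
tcp_rot: [3.142, 0.0, 1.354]
ft_force: [-0.8, -0.1, -3.2]
opening: 0.082
grip_force: 30.0
t: 31.5
eef_pos: [659.3, -232.6, 203.1]
tcp_rot: [3.141, 0.0, 1.354]
ft_force: [-0.6, -0.2, -2.5]
opening: 0.08
grip_force: 30.0
```

```bash
python3 -m inch '[[[0,0,0],0,1],[[0,0,0],0,1],[[0,0,0],0,1],[[0,0,0],0,1],[[0,0,0],0,1],[[0,0,0],0,1],[[0,0,0],0,1],[[0,0,0],0,1],[[0,0,0],0,1],[[0,0,0],0,1]]'; python3 -m inch '[[[0,0,-0.1],0,1],[[0,0,-0.2],0,1],[[0,0,-0.4],0,1],[[0,0,-0.5],0,1],[[0,0,-0.5],0,1],[[0,0,-0.5],0,1],[[0,0,-0.4],0,1],[[0,0,-0.3],0,1],[[0,0,-0.1],0,1],[[0,0,0],0,1]]'; python3 -m inch '[[[0.2,-0.04,0],0,1],[[0.4,-0.08,0],0,1],[[0.5,-0.1,0],0,1],[[0.5,-0.1,0],0,1],[[0.5,-0.1,0],0,1],[[0.5,-0.1,0],0,1],[[0.5,-0.1,0],0,1],[[0.5,-0.1,0],0,1],[[0.5,-0.1,0],0,1],[[0.5,-0.1,0],0,1]]'; python3 -m inch '[[[0.5,-0.1,0],0,1],[[0.5,-0.1,0],0,1],[[0.5,-0.1,0],0,1],[[0.5,-0.1,0],0,1],[[0.45,-0.1,0],0,1],[[0.3,-0.1,0],0,1],[[0.12,-0.07,0],-0.43,1],[[0.05,0,0],-0.43,1],[[0,0,0],-0.43,1],[[0,0,0],-0.42,1]]'
```

```text
t: 32.85
eef_pos: [659.4, -232.6, 203.1]
tcp_rot: [3.141, 0.0, 1.355]
ft_force: [-0.1, -0.2, -2.0]
opening: 0.083
grip_force: 30.0
t: 34.1
eef_pos: [659.3, -232.5, 383.3]
tcp_rot: [3.141, 0.0, 1.355]
ft_force: [-0.0, 0.3, -2.5]
opening: 0.084
grip_force: 30.0
t: 35.35
eef_pos: [664.0, 51.6, 382.9]
tcp_rot: [-3.141, -0.0, 1.356]
ft_force: [0.1, -0.2, -3.3]
opening: 0.083
grip_force: 30.0
t: 36.6
eef_pos: [663.0, 227.9, 383.1]
tcp_rot: [3.141, 0.0, 1.506]
ft_force: [-0.5, -0.3, -1.2]
opening: 0.083
grip_force: 30.0
```

```bash
python3 -m inch '[[[0,0,0.2],0,1],[[0,0,0.4],0,1],[[0,0,0.5],0,1],[[0,0,0.5],0,1],[[0,0,0.5],0,1],[[0,0,0.5],0,1],[[0,0,0.4],0,1],[[0,0,0.3],0,1],[[0,0,0.2],0,1],[[0,0,0.1],0,1]]'; python3 -m inch '[[[0,0,0.05],0,1],[[0,0,0.04],0,1],[[0,0,0.04],0,1],[[0,0,0.03],0,1],[[0,0,0.01],0,1],[[0,0,0],0,1],[[0,0,0],0,1],[[0,0,0],0,1],[[0,0,0],0,1],[[0,0,0],0,1]]'
```

```text
t: 37.85
eef_pos: [662.9, 228.6, 166.6]
tcp_rot: [-3.142, 0.0, 1.504]
ft_force: [0.9, 0.2, -2.4]
opening: 0.083
grip_force: 30.0
t: 39.1
eef_pos: [662.9, 228.6, 156.8]
tcp_rot: [3.142, 0.0, 1.504]
ft_force: [0.1, 0.2, -3.1]
opening: 0.083
grip_force: 30.0
```

```bash
python3 -m inch '[[[0,0,0.01],0,1],[[0,0,0.01],0,1],[[0,0,0.01],0,1],[[0,0,0],0,1],[[0,0,0],0,1],[[0,0,0],0,1],[[0,0,0],0,1],[[0,0,0],0,1],[[0,0,0],0,1],[[0,0,0],0,1]]'
python3 - <<'E'
from h import *
W=cam("wrist"); q=dict(W);q.pop("name")
for n in("frame_top","frame_bottom","frame_center","tray_ledge"): print(n,[(np.round(r["centre"],1).tolist(),round(r["score"],2)) for r in eyes.spot_point(n,q)[:3]])
E
```

```text
t: 40.35
eef_pos: [663.0, 228.6, 155.1]
tcp_rot: [3.141, 0.0, 1.504]
ft_force: [0.7, -0.5, -1.6]
opening: 0.083
grip_force: 30.0
frame_top [([136.7, 74.0], 0.76), ([299.4, 277.4], 0.73), ([132.2, 408.9], 0.71)]
frame_bottom [([287.8, 419.1], 0.68)]
frame_center [([213.7, 416.9], 0.93), ([153.9, 19.2], 0.68)]
tray_ledge [([212.4, 268.8], 0.96)]
```

```bash
python3 -m inch '[[[0,0,0],0,0.75],[[0,0,0],0,0.7],[[0,0,0],0,0.6],[[0,0,0],0,0.5],[[0,0,0],0,0.4],[[0,0,0],0,0.3],[[0,0,0],0,0.2],[[0,0,0],0,0.1],[[0,0,0],0,0],[[0,0,0],0,0]]'; python3 -m inch '[[[0,-0.073,0],0,0],[[0,-0.073,0],0,0],[[0,-0.073,0],0,0],[[0,-0.073,0],0,0],[[0,-0.073,0],0,0],[[0,-0.073,0],0,0],[[0,-0.073,0],0,0],[[0,-0.073,0],0,0],[[0,0,0],0,0],[[0,0,0],0,0]]'
```

```text
t: 41.85
eef_pos: [662.9, 228.6, 155.0]
tcp_rot: [3.142, 0.0, 1.504]
ft_force: [0.1, 0.5, 0.3]
opening: 0.499
grip_force: 0.1
t: 43.1
eef_pos: [628.0, 231.0, 155.1]
tcp_rot: [3.141, 0.0, 1.504]
ft_force: [-0.3, 0.4, -0.2]
opening: 0.5
grip_force: 0.0
```

Run:
```python
from h import *
W=cam("wrist"); q=dict(W);q.pop("name"); save(W,"w10.png")
for n in("frame_top","frame_bottom","frame_center","tray_ledge"): print(n,[(np.round(r["centre"],1).tolist(),round(r["score"],2)) for r in eyes.spot_point(n,q)[:3]])
a=cv2.imread("pics/w5.png").astype(int); b=cv2.imread("pics/w10.png").astype(int)
d=np.abs(a-b).max(2); print("mean diff in stand area",d[60:350,150:340].mean(), "share>40",(d[60:350,150:340]>40).mean(), np.abs(d[:60]).mean())
s=cv2.phaseCorrelate(cv2.cvtColor(a[160:290,238:328].astype(np.uint8),6).astype(np.float32),cv2.cvtColor(b[160:290,238:328].astype(np.uint8),6).astype(np.float32)); print(s)
```

```text
frame_top [([134.0, 438.1], 0.8), ([286.7, 249.8], 0.71), ([134.6, 96.5], 0.71)]
frame_bottom [([282.6, 444.0], 0.86), ([224.4, 318.9], 0.61)]
frame_center [([151.2, 38.4], 0.87), ([214.4, 442.4], 0.65), ([247.5, 290.1], 0.61)]
tray_ledge [([212.6, 313.3], 0.94)]
mean diff in stand area 1.156606170598911 share>40 0.0 1.0753869047619047
((0.009678181439660705, 0.5327272025073597), 0.9958284383546178)
```

The wrist picture matches the one from before the pick-up (mean difference 1 grey level), so the frame leans on the tray as before. I'll retreat straight up.

```bash
python3 -m inch '[[[0,0,-0.2],0,0],[[0,0,-0.3],0,0],[[0,0,-0.5],0,0],[[0,0,-0.6],0,0],[[0,0,-0.6],0,0],[[0,0,-0.6],0,0],[[0,0,-0.4],0,0],[[0,0,-0.2],0,0],[[0,0,0],0,0],[[0,0,0],0,0]]'
python3 - <<'E'
from h import *
W=cam("wrist"); q=dict(W);q.pop("name")
T=cam("top"); t0=cv2.imread("pics/t0.png")[:,:,::-1].astype(int); 
for n in("tumbler","candle","wood_cup","tealight"):
    qt=dict(T);qt.pop("name"); print(n,[(np.round(r["centre"],1).tolist(),round(r["score"],2)) for r in eyes.spot_point(n,qt)[:2]])
for rc in [r["centre"] for r in eyes.spot_point("frame_top",q)[:3]]: print(rc,np.round(atz(ray(W,rc),184)))
s=env.state(); print(s["t"],s["eef_pos"],s["ft_force"],s["grip_force"])
E
```

```text
t: 44.6
eef_pos: [627.7, 230.9, 358.0]
tcp_rot: [-3.14, 0.001, 1.504]
ft_force: [0.6, 0.3, 0.0]
opening: 0.499
grip_force: 0.0
tumbler [([172.5, 275.3], 0.67)]
candle [([173.5, 279.5], 0.6)]
wood_cup [([224.5, 446.8], 0.77)]
tealight [([256.7, 288.3], 0.48), ([205.5, 212.6], 0.31)]
[194.0, 266.1] [615. 236. 184.]
[129.9, 159.8] [504. 316. 184.]
[129.7, 379.5] [742. 300. 184.]
44.95 [627.91216895 230.99166462 358.69957857] [-0.43220051  0.6724952  -1.62891073] 0.0
```

The frame top is still at (615, 236), and the tumbler, cup and tealight are where they were. The arm never went near the candle, which is hidden in this view. I'm handing the job in.

```bash
python3 -c "
from cell import env
print(env.job_done())"
```

```text
the job is handed in; nothing more can be done
None
```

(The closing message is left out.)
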